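Load a sauce bottle into the bottle labeller

ROBOT

A 6-joint arm with a two-finger parallel gripper is mounted at the origin on a cart in front of the work surface, level with it; the furniture and walls round the work are solid. World frame = base frame: x ahead of the robot, y to its left, z up, the work surface at z = 0. Lengths are in m, angles in rad, forces in N, time in s.
With the tool pointing down it reaches from about 0.3 to 0.775 m from the base axis. Payload 14.6 kg.
Tool frame: the origin (TCP) lies on the centre line of the jaws, within the pads' length; the fingertips stand 11 mm ahead of it and the grasp point (between the pads) lies 8 mm behind it; y points along the fingers, x is the direction in which the jaws open and shut, and the axes are right-handed (so a half turn about y gives the same grasp; the last joint's range is limited). The gripper opens to 94 mm and grips with 3 to 60 N. Pads are 16 mm wide; open, the fingers measure 119 mm over their backs; the gripper's body (75 mm by 177 mm) begins 78 mm behind the grasp point.
Start: joints at [-1.307, 0.3, 1.521, -0, 1.321, -0.067], TCP at [0.179, -0.52, 0.216] pointing down, gripper open.
Joint ranges: [-3.03, 3.03], [-0.79, 2.21], [0.23, 2.52], [-1.04, 4.18], [0, 3.07], [-2.55, 2.55]. Speed limits (rad/s): [2.22, 2.22, 2.57, 3.14, 3.14, 3.14].

INTERFACE

Orientations are given as [roll, pitch, yaw] about the fixed x, y, z axes, in that order (R = Rz(yaw) Ry(pitch) Rx(roll)).
In Python, from station import ctrl, imaging gives the robot as it stands. The module is installed in compiled form; this text tells all that it offers.
- The arm moves only by the tool apply_moves, never from a script. Its argument "deltas" is a list of rows, each an object with "dp": the shift along the tool's x, y, z in m, a list of three; "roll": the turn about the tool's y in rad; "grip": the closure, from -1 (fully open) to 1 (shut). In form: [{"dp": [tx, ty, tz], "roll": roll, "grip": grip}, ...]. A call has 1 to 10 rows; each row shifts and turns the commanded pose from where the row before left it, along the tool's axes as they then stand; what a row does not reach is not made up. A row lasts 1/8 s, in which the tool goes at most 62.5 mm and 10.7 degrees, less where a joint would pass 70% of its speed; a pose out of reach is approached as far as the arm can. A call with a gripper value outside its range is refused whole. The fingers move at their own pace and stop on an object; "newtons" is the grip in N (left out, the last holds). Time passes only in rows, so rows that do not move let the fingers close. It gives the time, the measured TCP pose, the force and the opening at its end, in the units of the state.
- ctrl.get_obs(): the state, without advancing time (a new reading comes with each control period).
- imaging.camera(name): name is "scene" or "top"; returns the picture (420x560x3 uint8, blue, green, red); there is no depth.
- imaging.camera_info(name): a dict with "K" (3x3 intrinsics, pixels), "world_from_camera" (4x4, takes a point from camera to world coordinates). Camera axes: x right, y down, z forward; pixel columns grow to the right and rows downward; lengths in m; the calibration is good to about 2 mm. A picture is of the moment at which its call begins. camera_info takes no time and is no camera call.
- ctrl.hand_in(): hands the job in, once; it reports no verdict.
The state is a dict: "time_s": time; "qpos": joint angles; "joint_vel": joint speeds; "tau": joint torques, N m; "ee_pos": TCP position; "eef_rot": TCP orientation; "force": force on the tool from outside, world axes, zero at the start; "moment": the same for the moment, N m; "grip_width": finger opening in m.
Only numpy, scipy, OpenCV 4.12 (cv2) and the standard library are available. Lean on these libraries where they do the work, as an engineer would, in place of code of your own. Each camera call takes 0.05 s, during which the arm holds its last target. There are 200 camera calls.

TASK

One bottle of the house hot sauce still has no label: pick it up and lay it gently on its side on the two rollers of the bench-top labeller, with its base flat against the end plate and its cap at the free end; carry it straight there, never laying it on the table. Then swing the blue hold-down arm over by its black knob until its roller rests on the bottle. It is glass, so do not bang it, and leave the labelled bottles standing where they are.

Things in the scene. Friction and masses are not known exactly. Their poses are not given: they have to be found in the camera images.
- bottle: the bottle without a label: brown glass, black screw cap, about 0.22 kg. 54 mm diameter up to 98 mm from the base, then a shoulder to a neck of 27 mm at 116 mm, cap 31 mm wide from 120 to 140 mm (total 140 mm). Starts upright. Origin: centre of its base; z runs along its axis to the cap; round, so yaw means nothing
- done_1: a labelled bottle, same shape as the unlabelled one but with a cream, red and orange band round its body; stands upright near it (either may be the nearer); origin at the centre of its base; must stay put
- done_2: another labelled bottle, same shape, upright towards the back of the table; must stay put
- done_3: a third labelled bottle, same shape, upright towards the back of the table; must stay put
- cradle: sloping roller cradle of the labeller. Origin: where the centre of the bottle's base belongs, on the face of the aluminium end plate at the cradle's right, low end, 62 mm above the table. z: axis of a seated bottle, base to cap, to the robot's left and 13 degrees upward; x: level, across the rollers, away from the robot; y: down into the rollers. End plate 92 mm wide, its top 36 mm above the axis
- labeller: the whole bench-top labeller, fixed to the table; origin under the middle of the bottle's place. Two rollers 16 mm thick, axes at cradle x = -18 and +18, y = 30 mm, run from cradle z = 0 to 115 mm and carry the bottle; ahead of the end plate nothing stands higher than cradle y = 22 mm. A label roll lies 89 to 148 mm beyond the bottle's axis in +x, its top 72 mm above the table
- press_arm (a joint): angle of the blue hold-down arm: 0 = raised, leaning back over the end plate; grows as it is swung over and down along the bottle; 1.606 = the arm parallel to a seated bottle with its roller resting on it; 1.74 = end of travel when no bottle is there. Starts between 0 and 0.35. Light, with some friction: it stays put near upright, further over it sinks by its own weight
- press_knob (a point): centre of the black ball knob (26 mm) at the arm's free end, 150 mm along the arm and 22 mm to its back from the hinge; the slim steel stem joins it from the hinge side
- press_arm_hinge (a point): middle of the arm's hinge, whose axis lies along the cradle's x; 22 mm behind the end plate's face and 37 mm above the bottle's axis
- press_roller: rubber roller of the arm, 20 mm thick, 54 mm long along the arm, centre 75 mm from the hinge; rests on top of the bottle when the arm is down
Not all that is in view belongs to the job. What is shaped like the bottle but green is not meant.

How it is judged:
By the outcome, as a careful person would: the job done as asked, in the order asked, and still so for the second after the job is handed in, with the robot touching nothing.
It also fails if it takes over 59 s, if anything falls off the work surface, if the arm or the gripper's body presses on something with over 40 N, if the wrist force passes 120 N, or if a joint passes its speed limit or range.

## Working session

There is one attempt and no reset: what is moved stays moved. The work goes in short steps, Python scripts to look and compute and a tool call to move; the robot and the scene stay as the last step left them, time stands still between calls to the robot, and variables do not carry over. Pictures are saved under pics/ and viewed, about 8 in all and at most 12, crops included, and the job is handed in when it is done.

Besides the shell and the picture viewer there is one more tool, called after "Emit:" by a JSON object that holds its "op" and its "data". apply_moves: Moves the arm, as the interface text tells. Its arguments: {"type":"object","properties":{"deltas":{"type":"array"},"newtons":{"type":"number"}},"required":["deltas"]}

```bash
mkdir -p pics
python3 - <<'E'
from station import ctrl, imaging
import cv2, numpy as np
for n in("scene","top"):
    cv2.imwrite(f"pics/{n}0.png",imaging.camera(n)); i=imaging.camera_info(n); print(n,np.round(i["K"],1).tolist(),np.round(i["world_from_camera"],4).tolist())
print({k:np.round(v,3).tolist() for k,v in ctrl.get_obs().items()})
a=cv2.imread("pics/scene0.png");b=cv2.imread("pics/top0.png")
E
```

```text
scene [[536.6, 0.0, 280.3], [0.0, 536.6, 216.5], [0.0, 0.0, 1.0]] [[0.8562, -0.3548, 0.3755, 0.0181], [-0.5165, -0.6001, 0.6109, -0.9553], [0.0086, -0.717, -0.6971, 1.1107], [0.0, 0.0, 0.0, 1.0]]
top [[490.7, 0.0, 284.0], [0.0, 490.7, 200.2], [0.0, 0.0, 1.0]] [[0.0042, -0.9955, 0.095, 0.4444], [-1.0, -0.0039, 0.0029, -0.1045], [-0.0025, -0.095, -0.9955, 1.2058], [0.0, 0.0, 0.0, 1.0]]
{'time_s': 0.1, 'qpos': [-1.307, 0.3, 1.521, -0.0, 1.321, -0.067], 'joint_vel': [0.0, -0.0, -0.003, 0.001, -0.0, 0.001], 'tau': [0.001, -53.264, -35.328, 0.071, 0.023, -0.0], 'ee_pos': [0.179, -0.52, 0.216], 'eef_rot': [-1.571, 0.001, -1.24], 'force': [-0.56, -0.1, 0.214], 'moment': [0.003, 0.017, -0.042], 'grip_width': 0.094}
```

View pics/scene0.png

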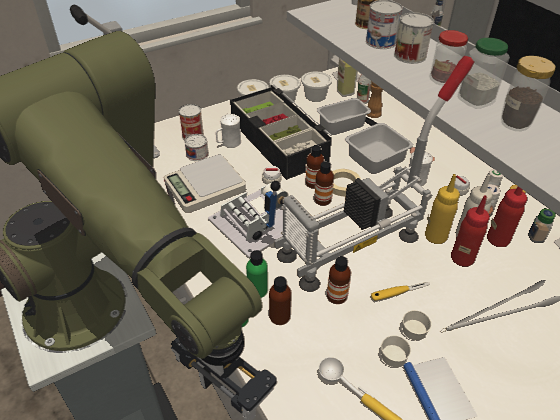

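View pics/top0.png

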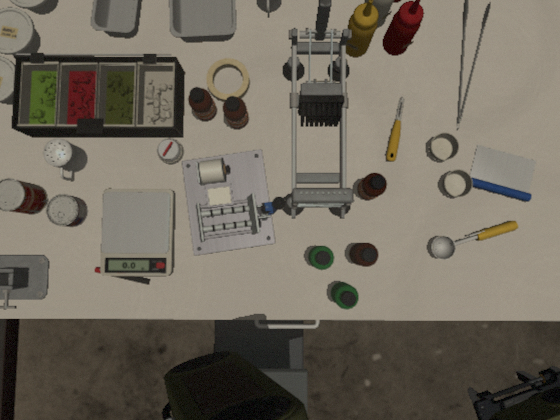

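Candidates for the bottle: brown at scene (280,300) = top (364,254), with no band visible; brown at scene (340,280) = top (373,186), with a band; browns at scene (316,168)/(324,185), towards the back; greens at top (320,257) and (345,295). I choose the one at scene (280,300) and check it in a close crop.

Run:
```python
import cv2, numpy as np
a=cv2.imread("pics/scene0.png")[165:335,190:370];b=cv2.imread("pics/top0.png")[140:320,170:400]
a=cv2.resize(a,(397,375),interpolation=3);b=cv2.resize(b,None,fx=400/230,fy=375/180,interpolation=3)[:375]
a=cv2.resize(cv2.imread("pics/scene0.png")[165:335,200:370],(400,400),interpolation=3)
b=cv2.resize(cv2.imread("pics/top0.png")[140:320,175:395],(489,400),interpolation=3)[:,:400]
cv2.imwrite("pics/c1.png",np.hstack([a,b]))
```

```text
(no output)
```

View pics/c1.png

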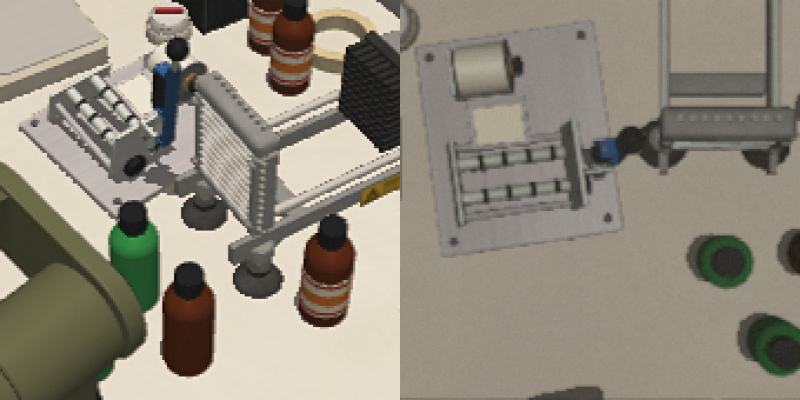

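The crop confirms it: scene (280,300) is brown with no band, scene (340,280) is banded, and the rest are green. The blue arm stands roughly upright at scene (271,205), with its knob at (275,186). Next I'll enlarge the labeller and measure the bottle's cap.

```bash
cat > h.py <<'E'
from station import ctrl, imaging
import cv2, numpy as np
I={n:imaging.camera_info(n) for n in("scene","top")}
def ray(n,u,v):
    T=np.array(I[n]["world_from_camera"]);d=T[:3,:3]@np.linalg.solve(np.array(I[n]["K"]),[u,v,1.]);return T[:3,3],d/np.linalg.norm(d)
def onz(n,u,v,z):
    o,d=ray(n,u,v);return o+d*(z-o[2])/d[2]
def tri(p,q):
    (a,d),(b,e)=ray("scene",*p),ray("top",*q);s=np.linalg.lstsq(np.c_[d,-e],b-a,rcond=None)[0]
    P,Q=a+s[0]*d,b+s[1]*e;return (P+Q)/2,np.linalg.norm(P-Q)
def proj(n,P):
    T=np.linalg.inv(np.array(I[n]["world_from_camera"]));c=T[:3,:3]@P+T[:3,3];k=np.array(I[n]["K"])@c;return k[:2]/k[2]
E
python3 - <<'E'
from h import *
t=cv2.imread("pics/top0.png");s=cv2.imread("pics/scene0.png")
for n,im,(x0,y0,x1,y1) in(("top",t,(345,235,385,275)),("scene",s,(265,270,296,296))):
    c=im[y0:y1,x0:x1].astype(int);m=((c.max(2)<70)&(c.max(2)-c.min(2)<16)).astype(np.uint8)
    k,l,st,ce=cv2.connectedComponentsWithStats(m)
    for i in range(1,k):
        if st[i,4]>15:print(n,st[i].tolist(),ce[i]+[x0,y0],onz(n,*(ce[i]+[x0,y0]),.14 if n=="top" else .13))
a=cv2.resize(t[145:260,178:298],None,fx=3.3,fy=3.3*1.0,interpolation=2)
b=cv2.resize(s[175:260,205:310],None,fx=3.8,fy=3.8,interpolation=2)
h=max(a.shape[0],b.shape[0]);f=lambda z:cv2.copyMakeBorder(z,0,h-z.shape[0],0,0,0)
o=np.hstack([f(a),f(b)]);print(a.shape,b.shape,o.shape);cv2.imwrite("pics/c2.png",o)
E
```

```text
top [3, 8, 15, 21, 125] [353.256 252.224] [ 0.43386336 -0.25124878  0.14      ]
top [14, 13, 18, 14, 189] [367.76719577 254.31216931] [ 0.42951302 -0.28251286  0.14      ]
scene [9, 7, 12, 15, 161] [279.58385093 283.88819876] [ 0.42894976 -0.28724731  0.13      ]
(380, 396, 3) (323, 399, 3) (380, 795, 3)
```

View pics/c2.png

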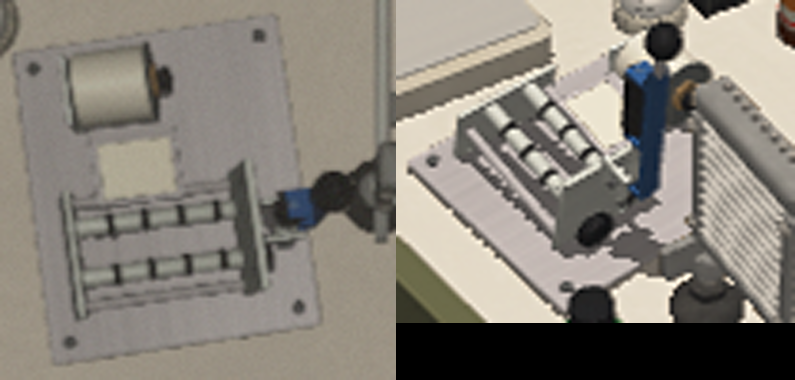

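Run:
```python
from h import *
np.set_printoptions(precision=4,suppress=True)
tp=lambda x,y:(178+x/3.3-.35,145+y/3.3-.35); sp=lambda x,y:(205+(x-396)/3.8-.37,175+y/3.8-.37)
S=[onz("top",*tp(*p),.008)[:2] for p in((33,68),(259,35),(299,307),(70,342))]
print("screws",np.array(S),"center",np.mean(S,0))
for a,b in((0,1),(3,2),(3,0),(2,1)):
    d=S[b]-S[a];print(np.degrees(np.arctan2(d[1],d[0])),np.linalg.norm(d))
e=[onz("top",*tp(*p),.097) for p in((243,164),(268,290))];print("plate top",e,np.mean(e,0),np.linalg.norm(e[0]-e[1]))
K,err=tri(sp(663,42),tp(333,191));print("knob",K,err)
print("cap",tri((279.6,283.9),(369,254.3)))
# rollers, near-plate ends at assumed height .04
for p,q in(((82,229),(235,208)),((85,276),(240,258))):
    A,B=onz("top",*tp(*p),.062),onz("top",*tp(*q),.045);d=A-B;print("roller",A,B,np.degrees(np.arctan2(d[1],d[0])))
for p in((65,196),(80,316)):print("left frame",onz("top",*tp(*p),.075))
```

```text
screws [[ 0.6445  0.1375]
 [ 0.6701 -0.0314]
 [ 0.4669 -0.0629]
 [ 0.4405  0.1056]] center [0.5555 0.0372]
-81.3650505980533 0.1708795872552688
-81.093904167829 0.17053286247810928
8.89574560706713 0.2064599749105919
8.799638376687751 0.20565165933397364
plate top [array([ 0.5633, -0.0267,  0.097 ]), array([ 0.4767, -0.0447,  0.097 ])] [ 0.52   -0.0357  0.097 ] 0.08840730245856554
knob [ 0.5322 -0.0909  0.2392] 0.000585532171453628
cap (array([ 0.4293, -0.2869,  0.1294]), np.float64(0.00020347488413859213))
roller [0.5203 0.0893 0.062 ] [ 0.537  -0.0176  0.045 ] 98.87828710844705
roller [0.4871 0.0865 0.062 ] [ 0.5011 -0.0216  0.045 ] 97.37006201242323
left frame [0.5426 0.0994 0.075 ]
left frame [0.4588 0.0872 0.075 ]
```

Cap at (0.429, -0.287). The labeller's yaw is 8.8° and its origin is about (0.519, -0.027). The knob gives q≈0.17, with hinge geometry consistent to about 2 mm.

The tool can only yaw. So I'll grip the cap, hang the bottle over the rollers, touch its base rim on the sloping rollers and let it pivot in the pads.

Emit:
{"op": "apply_moves", "data": {"deltas": [{"dp":[0,0,0],"roll":-0.174,"grip":0.28},{"dp":[0,0,0],"roll":-0.174,"grip":0.28},{"dp":[0,0,0],"roll":-0.174,"grip":0.28},{"dp":[0,0,0],"roll":-0.174,"grip":0.28},{"dp":[0,0,0],"roll":-0.174,"grip":0.28},{"dp":[0,0,0],"roll":-0.174,"grip":0.28},{"dp":[0,0,0],"roll":-0.174,"grip":0.28},{"dp":[0,0,0],"roll":-0.174,"grip":0.28}], "newtons": 8}}

```text
time_s: 1.1
ee_pos: [0.1786, -0.52, 0.2161]
eef_rot: [-1.57, 0.0, 0.158]
force: [-0.6, 0.7, -0.4]
grip_width: 0.034
```

Emit:
{"op": "apply_moves", "data": {"deltas": [{"dp":[0.0283,0,0.0192],"roll":0,"grip":0.28},{"dp":[0.0283,0,0.0192],"roll":0,"grip":0.28},{"dp":[0.0283,0,0.0192],"roll":0,"grip":0.28},{"dp":[0.0283,0,0.0192],"roll":0,"grip":0.28},{"dp":[0.0283,0,0.0192],"roll":0,"grip":0.28},{"dp":[0.0283,0,0.0192],"roll":0,"grip":0.28},{"dp":[0.0283,0,0.0192],"roll":0,"grip":0.28},{"dp":[0.0283,0,0.0192],"roll":0,"grip":0.28},{"dp":[0.0283,0,0.0192],"roll":0,"grip":0.28},{"dp":[0.0283,0,0.0192],"roll":0,"grip":0.28}]}}

```text
time_s: 2.35
ee_pos: [0.43, -0.2866, 0.2162]
eef_rot: [-1.57, 0.0, 0.152]
force: [-0.0, -0.1, 0.7]
grip_width: 0.0339
```

Emit:
{"op": "apply_moves", "data": {"deltas": [{"dp":[-0.001,0,0],"roll":0,"grip":-0.35},{"dp":[0,0,0],"roll":0,"grip":-0.35},{"dp":[0,0.02,0],"roll":0,"grip":-0.35},{"dp":[0,0.02,0],"roll":0,"grip":-0.35},{"dp":[0,0.02,0],"roll":0,"grip":-0.35},{"dp":[0,0.015,0],"roll":0,"grip":-0.35},{"dp":[0,0.014,0],"roll":0,"grip":-0.35},{"dp":[0,0,0],"roll":0,"grip":-0.35}]}}

```text
time_s: 3.35
ee_pos: [0.4279, -0.2876, 0.1267]
eef_rot: [-1.57, 0.001, 0.152]
force: [-0.6, -0.8, 0.0]
grip_width: 0.0633
```

Run:
```python
from h import *
a=imaging.camera("scene");b=imaging.camera("top")
o=np.hstack([cv2.resize(a[180:340,200:360],(395,395),interpolation=2),cv2.resize(b[150:310,290:450],(395,395),interpolation=2)]);cv2.imwrite("pics/c3.png",o)
```

```text
(no output)
```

View pics/c3.png

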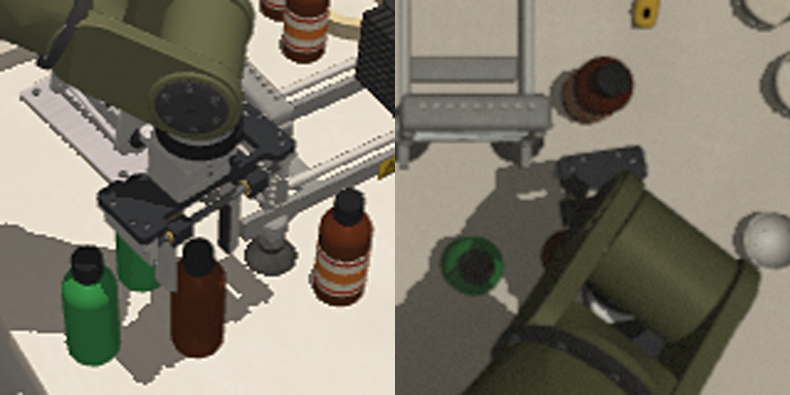

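The cap sits midway between the fingertips (scene crop (200,255), tips at about (168,290) and (228,250)), so I close on it.

Emit:
{"op": "apply_moves", "data": {"deltas": [{"dp":[0,0,0],"roll":0,"grip":0.1},{"dp":[0,0,0],"roll":0,"grip":0.2},{"dp":[0,0,0],"roll":0,"grip":0.3},{"dp":[0,0,0],"roll":0,"grip":0.5},{"dp":[0,0,0],"roll":0,"grip":0.6},{"dp":[0,0,0],"roll":0,"grip":0.6}], "newtons": 10}}

```text
time_s: 4.2
ee_pos: [0.4284, -0.2877, 0.1276]
eef_rot: [-1.571, -0.0, 0.152]
force: [0.8, 0.3, 1.6]
grip_width: 0.0302
```

Emit:
{"op": "apply_moves", "data": {"deltas": [{"dp":[0,-0.005,0],"roll":0,"grip":0.6},{"dp":[0,-0.01,0],"roll":0,"grip":0.6},{"dp":[0,-0.02,0],"roll":0,"grip":0.6},{"dp":[0,0,0],"roll":0,"grip":0.6},{"dp":[0,0,0],"roll":0,"grip":0.6}], "newtons": 15}}

```text
time_s: 4.82
ee_pos: [0.4281, -0.2876, 0.162]
eef_rot: [-1.57, 0.0, 0.152]
force: [-0.1, 0.4, -2.8]
grip_width: 0.0308
```

Emit:
{"op": "apply_moves", "data": {"deltas": [{"dp":[0,-0.015,0],"roll":0,"grip":0.6},{"dp":[0,-0.025,0],"roll":0,"grip":0.6},{"dp":[0,-0.03,0],"roll":0,"grip":0.6},{"dp":[0,-0.03,0],"roll":0,"grip":0.6},{"dp":[0,-0.025,0],"roll":0,"grip":0.6},{"dp":[0,-0.01,0],"roll":0,"grip":0.6}], "newtons": 25}}

```text
time_s: 5.58
ee_pos: [0.4285, -0.2878, 0.2992]
eef_rot: [-1.572, -0.001, 0.152]
force: [-0.4, -0.0, -2.1]
grip_width: 0.0303
```

Emit:
{"op": "apply_moves", "data": {"deltas": [{"dp":[0.0022,0,0.015],"roll":0,"grip":0.6},{"dp":[0.0022,0,0.03],"roll":0,"grip":0.6},{"dp":[0.0022,0,0.04],"roll":0,"grip":0.6},{"dp":[0.0022,0,0.045],"roll":0,"grip":0.6},{"dp":[0.0022,0,0.045],"roll":0,"grip":0.6},{"dp":[0.0022,0,0.045],"roll":0,"grip":0.6},{"dp":[0.0022,0,0.042],"roll":0,"grip":0.6},{"dp":[0.0022,0,0.035],"roll":0,"grip":0.6},{"dp":[0.0022,0,0.02],"roll":0,"grip":0.6},{"dp":[0.0019,0,0.0095],"roll":0,"grip":0.6}]}}

```text
time_s: 6.82
ee_pos: [0.3996, 0.0396, 0.2966]
eef_rot: [-1.571, 0.001, 0.154]
force: [0.4, -0.4, -2.1]
grip_width: 0.0305
```

Emit:
{"op": "apply_moves", "data": {"deltas": [{"dp":[0.01,0,-0.0017],"roll":0,"grip":0.6},{"dp":[0.018,0,-0.003],"roll":0,"grip":0.6},{"dp":[0.025,0,-0.0038],"roll":0,"grip":0.6},{"dp":[0.025,0,-0.0038],"roll":0,"grip":0.6},{"dp":[0.02,0,-0.003],"roll":0,"grip":0.6},{"dp":[0.0097,0,-0.0012],"roll":0,"grip":0.6},{"dp":[0,0,0],"roll":0,"grip":0.6},{"dp":[0,0,0],"roll":0,"grip":0.6}]}}

```text
time_s: 7.82
ee_pos: [0.5089, 0.0382, 0.2975]
eef_rot: [-1.571, 0.0, 0.152]
force: [-0.5, 0.0, -2.2]
grip_width: 0.0302
```

Run:
```python
from h import *
a=imaging.camera("scene");b=imaging.camera("top")
o=np.hstack([cv2.resize(a[100:260,180:340],(395,395),interpolation=2),cv2.resize(b[120:280,170:330],(395,395),interpolation=2)]);cv2.imwrite("pics/c4.png",o)
```

```text
(no output)
```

View pics/c4.png

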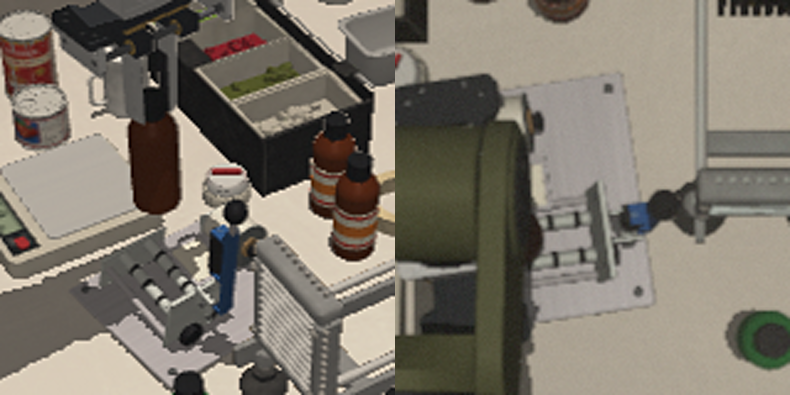

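Emit:
{"op": "apply_moves", "data": {"deltas": [{"dp":[0.001,0.015,0],"roll":0,"grip":0.6},{"dp":[0,0.025,0],"roll":0,"grip":0.6},{"dp":[0,0.025,0],"roll":0,"grip":0.6},{"dp":[0,0.02,0],"roll":0,"grip":0.6},{"dp":[0,0.01,0],"roll":0,"grip":0.6},{"dp":[0,0.005,0],"roll":0,"grip":0.6},{"dp":[0,0,0],"roll":0,"grip":0.6}], "newtons": 12}}

```text
time_s: 8.8
ee_pos: [0.5103, 0.0385, 0.1976]
eef_rot: [-1.571, -0.0, 0.152]
force: [0.2, -0.5, -1.8]
grip_width: 0.0304
```

Emit:
{"op": "apply_moves", "data": {"deltas": [{"dp":[0,0.003,0],"roll":0,"grip":0.6},{"dp":[0,0.003,0],"roll":0,"grip":0.6},{"dp":[0,0.002,0],"roll":0,"grip":0.6},{"dp":[0,0,0],"roll":0,"grip":0.6}], "newtons": 8}}

```text
time_s: 9.3
ee_pos: [0.5102, 0.0385, 0.1893]
eef_rot: [-1.571, 0.0, 0.152]
force: [-0.1, 0.1, -1.8]
grip_width: 0.0308
```

Emit:
{"op": "apply_moves", "data": {"deltas": [{"dp":[0,0.0015,0],"roll":0,"grip":0.6},{"dp":[0,0,0],"roll":0,"grip":0.6}]}}

```text
time_s: 9.55
ee_pos: [0.5102, 0.0385, 0.1879]
eef_rot: [-1.571, 0.0, 0.152]
force: [-0.5, 0.7, -2.6]
grip_width: 0.0306
```

Emit:
{"op": "apply_moves", "data": {"deltas": [{"dp":[0,0.0015,0],"roll":0,"grip":0.6},{"dp":[0,0,0],"roll":0,"grip":0.6}]}}

```text
time_s: 9.8
ee_pos: [0.5102, 0.0385, 0.1863]
eef_rot: [-1.571, 0.0, 0.152]
force: [-1.3, 0.2, -1.9]
grip_width: 0.0309
```

Emit:
{"op": "apply_moves", "data": {"deltas": [{"dp":[0,0.0015,0],"roll":0,"grip":0.6},{"dp":[0,0,0],"roll":0,"grip":0.6}]}}

```text
time_s: 10.05
ee_pos: [0.5105, 0.0384, 0.1853]
eef_rot: [-1.571, -0.001, 0.152]
force: [-0.7, 0.1, 1.9]
grip_width: 0.0307
```

Emit:
{"op": "apply_moves", "data": {"deltas": [{"dp":[0,0,0.005],"roll":0,"grip":0.6},{"dp":[0,-0.0005,0.005],"roll":0,"grip":0.6},{"dp":[0,0,0.005],"roll":0,"grip":0.6},{"dp":[0,0,0.005],"roll":0,"grip":0.6},{"dp":[0,0.001,0.012],"roll":0,"grip":0.6},{"dp":[0,0.001,0.012],"roll":0,"grip":0.6},{"dp":[0,0,0],"roll":0,"grip":0.6}], "newtons": 6}}

```text
time_s: 10.92
ee_pos: [0.5032, 0.0829, 0.183]
eef_rot: [-1.571, 0.001, 0.153]
force: [0.8, 1.1, 0.6]
grip_width: 0.0311
```

Run:
```python
from h import *
a=imaging.camera("scene")
cv2.imwrite("pics/c5.png",cv2.resize(a[110:270,180:340],(480,480),interpolation=2))
```

```text
(no output)
```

View pics/c5.png

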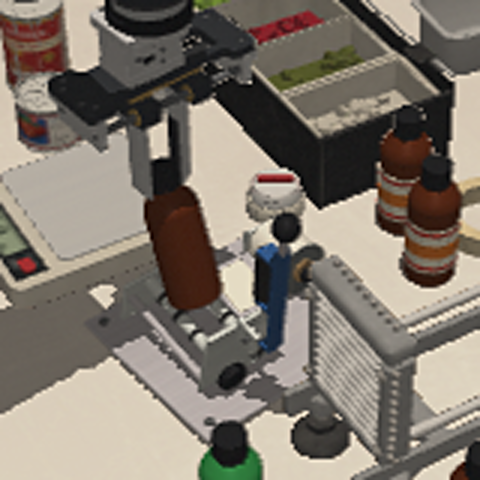

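The bottle tilts as planned, rim on the rollers and cap leaning left (crop (165,170)). I continue along the arc.

Emit:
{"op": "apply_moves", "data": {"deltas": [{"dp":[0,0.003,0.0115],"roll":0,"grip":0.6},{"dp":[0,0.0035,0.0115],"roll":0,"grip":0.6},{"dp":[0,0.005,0.011],"roll":0,"grip":0.6},{"dp":[0,0.0055,0.0105],"roll":0,"grip":0.6},{"dp":[0,0,0],"roll":0,"grip":0.6}]}}

```text
time_s: 11.6
ee_pos: [0.4965, 0.1267, 0.1659]
eef_rot: [-1.571, 0.001, 0.153]
force: [1.4, 0.5, 0.2]
grip_width: 0.0312
```

Emit:
{"op": "apply_moves", "data": {"deltas": [{"dp":[0,0.0065,0.01],"roll":0,"grip":0.6},{"dp":[0,0.007,0.0094],"roll":0,"grip":0.6},{"dp":[0,0.008,0.0088],"roll":0,"grip":0.6},{"dp":[0,0.0089,0.0081],"roll":0,"grip":0.6},{"dp":[0,0,0],"roll":0,"grip":0.6}]}}

```text
time_s: 12.22
ee_pos: [0.4909, 0.1622, 0.1352]
eef_rot: [-1.571, 0.001, 0.153]
force: [0.9, -1.3, -1.5]
grip_width: 0.0308
```

Run:
```python
from h import *
a=imaging.camera("scene")
cv2.imwrite("pics/c6.png",cv2.resize(a[110:270,180:340],(480,480),interpolation=2))
```

```text
(no output)
```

View pics/c6.png

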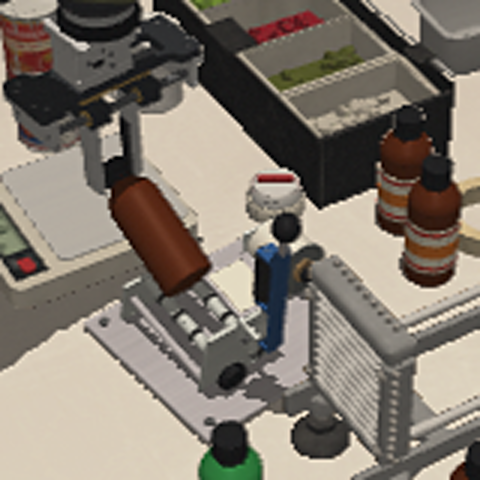

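Emit:
{"op": "apply_moves", "data": {"deltas": [{"dp":[0,0.0098,0.007],"roll":0,"grip":0.6},{"dp":[0,0.0012,-0.005],"roll":0,"grip":0.6},{"dp":[0,0.0012,-0.005],"roll":0,"grip":0.6},{"dp":[0,0.0012,-0.005],"roll":0,"grip":0.6},{"dp":[0,0.0012,-0.005],"roll":0,"grip":0.6},{"dp":[0,0.0012,-0.005],"roll":0,"grip":0.6},{"dp":[0,0.0012,-0.005],"roll":0,"grip":0.6},{"dp":[0,0.0012,-0.005],"roll":0,"grip":0.6},{"dp":[0,0.0012,-0.005],"roll":0,"grip":0.6},{"dp":[0,0,0],"roll":0,"grip":0.6}]}}

```text
time_s: 13.52
ee_pos: [0.4964, 0.1288, 0.1165]
eef_rot: [-1.571, 0.0, 0.152]
force: [0.3, -0.5, -1.0]
grip_width: 0.0305
```

Emit:
{"op": "apply_moves", "data": {"deltas": [{"dp":[0,0.0096,0.0066],"roll":0,"grip":0.6},{"dp":[0,0.007,0.0038],"roll":0,"grip":0.6},{"dp":[0,0.007,0.0032],"roll":0,"grip":0.6},{"dp":[0,0,0],"roll":0,"grip":0.6}]}}

```text
time_s: 14.02
ee_pos: [0.494, 0.143, 0.0925]
eef_rot: [-1.571, 0.001, 0.153]
force: [-1.1, 0.9, 1.1]
grip_width: 0.0307
```

Run:
```python
from h import *
a=imaging.camera("scene")
cv2.imwrite("pics/c7.png",cv2.resize(a[110:270,180:340],(480,480),interpolation=2))
```

```text
(no output)
```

View pics/c7.png

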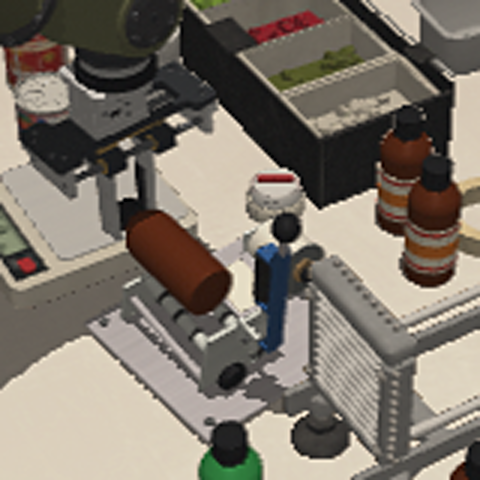

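Emit:
{"op": "apply_moves", "data": {"deltas": [{"dp":[0,0.001,-0.0043],"roll":0,"grip":0.6},{"dp":[0,0.001,-0.0043],"roll":0,"grip":0.6},{"dp":[0,0.001,-0.0043],"roll":0,"grip":0.6},{"dp":[0,0.001,-0.0043],"roll":0,"grip":0.6},{"dp":[0,0.001,-0.0043],"roll":0,"grip":0.6},{"dp":[0,0.001,-0.0043],"roll":0,"grip":0.6},{"dp":[0,0.001,-0.0043],"roll":0,"grip":0.6},{"dp":[0,0,0],"roll":0,"grip":0.6}], "newtons": 8}}

```text
time_s: 15.08
ee_pos: [0.4992, 0.1121, 0.0861]
eef_rot: [-1.572, -0.001, 0.152]
force: [2.5, -3.5, 1.6]
grip_width: 0.0307
```

Emit:
{"op": "apply_moves", "data": {"deltas": [{"dp":[0,0.0005,-0.002],"roll":0,"grip":0.6},{"dp":[0,0.0005,-0.002],"roll":0,"grip":0.6},{"dp":[0,0,0],"roll":0,"grip":0.6}]}}

```text
time_s: 15.45
ee_pos: [0.4995, 0.1087, 0.0849]
eef_rot: [-1.571, 0.0, 0.152]
force: [1.9, -0.8, 0.8]
grip_width: 0.0309
```

Emit:
{"op": "apply_moves", "data": {"deltas": [{"dp":[0,0.0005,-0.002],"roll":0,"grip":0.6},{"dp":[0,0.0005,-0.002],"roll":0,"grip":0.6},{"dp":[0,0,0],"roll":0,"grip":0.6}]}}

```text
time_s: 15.82
ee_pos: [0.5001, 0.1047, 0.0839]
eef_rot: [-1.571, 0.0, 0.152]
force: [2.6, -1.2, 0.8]
grip_width: 0.0309
```

Emit:
{"op": "apply_moves", "data": {"deltas": [{"dp":[0.0005,0.0003,-0.0015],"roll":0,"grip":0.6},{"dp":[0.0005,0,0],"roll":0,"grip":0.6}]}}

```text
time_s: 16.08
ee_pos: [0.5011, 0.1035, 0.0836]
eef_rot: [-1.571, 0.001, 0.152]
force: [0.6, 0.3, 1.2]
grip_width: 0.0308
```

Emit:
{"op": "apply_moves", "data": {"deltas": [{"dp":[0,0.0003,-0.0015],"roll":0,"grip":0.6},{"dp":[0,0,0],"roll":0,"grip":0.6}]}}

```text
time_s: 16.32
ee_pos: [0.5014, 0.1021, 0.0834]
eef_rot: [-1.571, 0.0, 0.152]
force: [1.8, -0.8, 1.3]
grip_width: 0.0308
```

Emit:
{"op": "apply_moves", "data": {"deltas": [{"dp":[0,0.0003,-0.0015],"roll":0,"grip":0.6},{"dp":[0,0,0],"roll":0,"grip":0.6}]}}

```text
time_s: 16.58
ee_pos: [0.5017, 0.1006, 0.0831]
eef_rot: [-1.571, 0.0, 0.152]
force: [1.0, -0.5, 2.3]
grip_width: 0.0309
```

Emit:
{"op": "apply_moves", "data": {"deltas": [{"dp":[0,0.0003,-0.0015],"roll":0,"grip":0.6},{"dp":[0,0,0],"roll":0,"grip":0.6}]}}

```text
time_s: 16.82
ee_pos: [0.5019, 0.0998, 0.083]
eef_rot: [-1.57, -0.0, 0.152]
force: [-0.2, 6.1, 4.2]
grip_width: 0.0309
```

Emit:
{"op": "apply_moves", "data": {"deltas": [{"dp":[0,0.0003,-0.0015],"roll":0,"grip":0.6},{"dp":[0,0,0],"roll":0,"grip":0.6}]}}

```text
time_s: 17.08
ee_pos: [0.5022, 0.0985, 0.0828]
eef_rot: [-1.569, -0.0, 0.152]
force: [-0.4, 7.8, 4.6]
grip_width: 0.0304
```

Emit:
{"op": "apply_moves", "data": {"deltas": [{"dp":[0,0.0003,-0.0015],"roll":0,"grip":0.6},{"dp":[0,0,0],"roll":0,"grip":0.6}]}}

```text
time_s: 17.32
ee_pos: [0.5024, 0.0971, 0.0825]
eef_rot: [-1.569, -0.0, 0.152]
force: [-0.9, 9.2, 4.4]
grip_width: 0.0309
```

Emit:
{"op": "apply_moves", "data": {"deltas": [{"dp":[0,0,0],"roll":0,"grip":0.6},{"dp":[0,0,0],"roll":0,"grip":0.3},{"dp":[0,0,0],"roll":0,"grip":0.1},{"dp":[0,0,0],"roll":0,"grip":-0.1},{"dp":[0,0,0],"roll":0,"grip":-0.3},{"dp":[0,0,0],"roll":0,"grip":-0.3},{"dp":[0,0,0],"roll":0,"grip":-0.3}], "newtons": 3}}

```text
time_s: 18.2
ee_pos: [0.5024, 0.0962, 0.0823]
eef_rot: [-1.571, -0.0, 0.152]
force: [-0.4, -0.0, 0.4]
grip_width: 0.0609
```

Emit:
{"op": "apply_moves", "data": {"deltas": [{"dp":[0,-0.015,0],"roll":0,"grip":-0.3},{"dp":[0,-0.03,0],"roll":0,"grip":-0.3},{"dp":[0,-0.04,0],"roll":0,"grip":-0.3},{"dp":[0,-0.05,0],"roll":0,"grip":-0.3},{"dp":[0,-0.05,0],"roll":0,"grip":-0.3},{"dp":[0,-0.035,0.03],"roll":0,"grip":-0.3},{"dp":[0,0,0.05],"roll":0,"grip":-0.3},{"dp":[0,0,0.05],"roll":0,"grip":-0.3}]}}

```text
time_s: 19.2
ee_pos: [0.4823, 0.2259, 0.3039]
eef_rot: [-1.57, -0.002, 0.151]
force: [0.3, -0.2, 0.5]
grip_width: 0.0615
```

Run:
```python
from h import *
a=imaging.camera("scene");b=imaging.camera("top")
cv2.imwrite("pics/c8s.png",a);cv2.imwrite("pics/c8t.png",b)
o=np.hstack([cv2.resize(a[160:270,205:315],(395,395),interpolation=2),cv2.resize(b[150:260,185:295],(395,395),interpolation=2)]);cv2.imwrite("pics/c8.png",o)
```

```text
(no output)
```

View pics/c8.png

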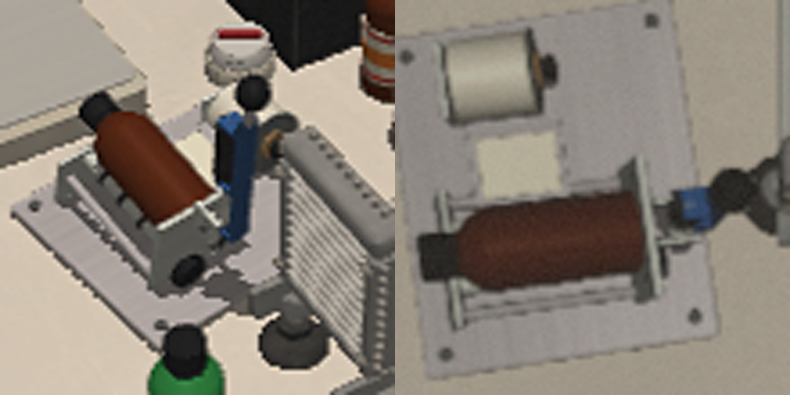

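The bottle lies on the rollers with its base against the end plate (top crop (645,235)) and its cap free at (440,257). Next is the knob: I refine its position and check how high the cutter beside it is.

Run:
```python
from h import *
np.set_printoptions(precision=4,suppress=True)
S=lambda x,y:(205+x/3.59-.36,160+y/3.59-.36);T=lambda x,y:(185+(x-395)/3.59-.36,150+y/3.59-.36)
print("cutter corner",tri(S(308,133),T(783,155)),"disc",tri(S(272,140),T(765,200)))
K=tri(S(254,94),T(733,187));print("knob",K)
print("cap end",onz("top",*T(420,257),.093),"cap mid",onz("top",*T(440,257),.092))
c,s=np.cos(np.radians(13)),np.sin(np.radians(13));zh=np.array([-.153,.988])
O=np.array([.5188,-.0265]);k=K[0];sh=(k[:2]-O)@zh;h=k[2]-.062
z,u=sh*c+h*s,-sh*s+h*c;r=np.array([z+.022,u-.037]);print("knob rel hinge",r,np.hypot(*r),"q",1.606-(np.arctan2(r[1],r[0])-np.arctan2(22,150)), "lateral",(k[:2]-O)@[.988,.153])
R=np.hypot(150,22);a0=np.arctan2(22,150)
for q in(.174,.3,.5,.7,.9,1.1,1.3,1.5,1.606):
    f=1.606-q+a0;Z,U=R*np.cos(f),R*np.sin(f);print(q,np.round([Z*c-U*s,Z*s+U*c],1)) # horiz along zh, up, mm rel hinge
```

```text
cutter corner (array([ 0.5568, -0.1205,  0.2138]), np.float64(0.005770504642539708)) disc (array([ 0.5323, -0.1108,  0.2109]), np.float64(0.007753861010069277))
knob (array([ 0.5337, -0.0913,  0.2383]), np.float64(0.00016509688797589436))
cap end [0.5018 0.1084 0.093 ] cap mid [0.5019 0.0959 0.092 ]
knob rel hinge [-0.0029  0.1497] 0.1497611670690474 q 0.1613554836929616 lateral 0.00483007126434323
0.174 [-35.1 147.5]
0.3 [-16.3 150.7]
0.5 [ 14. 151.]
0.7 [ 43.7 145.2]
0.9 [ 71.7 133.6]
1.1 [ 96.8 116.7]
1.3 [118.   95.2]
1.5 [134.6  69.8]
1.606 [141.2  55.2]
```

Emit:
{"op": "apply_moves", "data": {"deltas": [{"dp":[0.001,0,-0.02],"roll":0,"grip":-0.3},{"dp":[0,0,-0.035],"roll":0,"grip":-0.3},{"dp":[0,0,-0.045],"roll":0,"grip":-0.3},{"dp":[0,0,-0.045],"roll":0,"grip":-0.3},{"dp":[0.001,0,-0.045],"roll":0,"grip":-0.3},{"dp":[0,0,-0.045],"roll":0,"grip":-0.3},{"dp":[0,0,-0.04],"roll":0,"grip":-0.2},{"dp":[0.001,0,-0.03],"roll":0,"grip":-0.2},{"dp":[0,0,-0.0163],"roll":0,"grip":-0.2},{"dp":[0,0,0],"roll":0,"grip":-0.2}], "newtons": 5}}

```text
time_s: 20.55
ee_pos: [0.534, -0.0937, 0.3024]
eef_rot: [-1.571, -0.0, 0.15]
force: [-0.5, 0.3, -0.3]
grip_width: 0.0562
```

Emit:
{"op": "apply_moves", "data": {"deltas": [{"dp":[0,0.02,0.002],"roll":0,"grip":-0.2},{"dp":[0,0.02,0],"roll":0,"grip":-0.2},{"dp":[0,0.015,0],"roll":0,"grip":-0.2},{"dp":[0,0.01,0],"roll":0,"grip":-0.2},{"dp":[0,0.0045,0],"roll":0,"grip":-0.2},{"dp":[0,0,0],"roll":0,"grip":-0.2}]}}

```text
time_s: 21.3
ee_pos: [0.5341, -0.0904, 0.2329]
eef_rot: [-1.571, -0.0, 0.152]
force: [0.6, 0.0, -0.1]
grip_width: 0.0563
```

Emit:
{"op": "apply_moves", "data": {"deltas": [{"dp":[0,0,0],"roll":0,"grip":0.1},{"dp":[0,0,0],"roll":0,"grip":0.3},{"dp":[0,0,0],"roll":0,"grip":0.5},{"dp":[0,0,0],"roll":0,"grip":0.6},{"dp":[0,0,0],"roll":0,"grip":0.6}]}}

```text
time_s: 21.92
ee_pos: [0.5331, -0.0907, 0.2328]
eef_rot: [-1.571, 0.003, 0.152]
force: [-9.3, -2.7, 3.3]
grip_width: 0.0277
```

Emit:
{"op": "apply_moves", "data": {"deltas": [{"dp":[-0.0015,0,0],"roll":0,"grip":0.6},{"dp":[0,0,0],"roll":0,"grip":0.6}]}}

```text
time_s: 22.18
ee_pos: [0.5317, -0.091, 0.2328]
eef_rot: [-1.571, 0.002, 0.152]
force: [-8.6, -1.2, 3.3]
grip_width: 0.0257
```

Emit:
{"op": "apply_moves", "data": {"deltas": [{"dp":[-0.002,0,0],"roll":0,"grip":0.6},{"dp":[0,0,0],"roll":0,"grip":0.6}]}}

```text
time_s: 22.42
ee_pos: [0.5313, -0.0908, 0.2329]
eef_rot: [-1.571, -0.002, 0.152]
force: [6.1, 0.9, -1.3]
grip_width: 0.0256
```

Emit:
{"op": "apply_moves", "data": {"deltas": [{"dp":[0.0008,0,0],"roll":0,"grip":0.6},{"dp":[0,-0.001,0.005],"roll":0,"grip":0.6},{"dp":[0,-0.001,0.005],"roll":0,"grip":0.6},{"dp":[0,-0.0009,0.005],"roll":0,"grip":0.6},{"dp":[0,-0.0006,0.005],"roll":0,"grip":0.6},{"dp":[0,-0.0004,0.0075],"roll":0,"grip":0.6},{"dp":[0,-0.0002,0.0076],"roll":0,"grip":0.6},{"dp":[0,0,0.0076],"roll":0,"grip":0.6},{"dp":[0,0.0003,0.0076],"roll":0,"grip":0.6}], "newtons": 6}}

```text
time_s: 23.55
ee_pos: [0.5236, -0.0405, 0.2363]
eef_rot: [-1.571, 0.0, 0.152]
force: [1.8, -0.1, -1.2]
grip_width: 0.0255
```

Emit:
{"op": "apply_moves", "data": {"deltas": [{"dp":[0,0.001,0.0075],"roll":0,"grip":0.6},{"dp":[0,0.0013,0.0075],"roll":0,"grip":0.6},{"dp":[0,0.0016,0.0074],"roll":0,"grip":0.6},{"dp":[0,0.0019,0.0073],"roll":0,"grip":0.6},{"dp":[0,0.0024,0.0072],"roll":0,"grip":0.6},{"dp":[0,0.0027,0.0071],"roll":0,"grip":0.6},{"dp":[0,0.0031,0.0069],"roll":0,"grip":0.6},{"dp":[0,0.0034,0.0068],"roll":0,"grip":0.6}]}}

```text
time_s: 24.55
ee_pos: [0.5149, 0.0164, 0.2189]
eef_rot: [-1.571, 0.0, 0.152]
force: [0.0, -0.4, 0.5]
grip_width: 0.0254
```

Run:
```python
from h import *
a=imaging.camera("scene")
cv2.imwrite("pics/c9.png",cv2.resize(a[110:270,190:350],(480,480),interpolation=2))
```

```text
(no output)
```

View pics/c9.png

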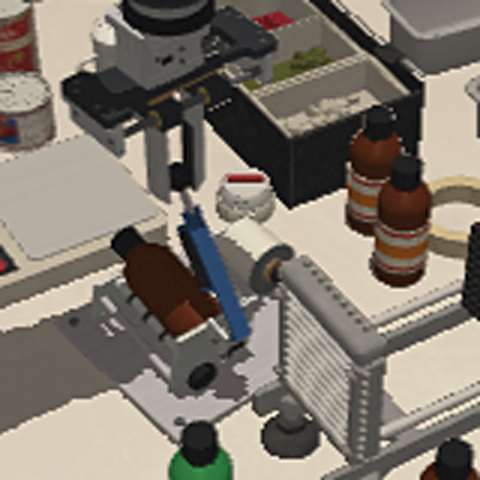

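The knob is held and the arm follows (crop knob (180,178)), with the bottle unmoved. I continue down, slowing near contact.

Emit:
{"op": "apply_moves", "data": {"deltas": [{"dp":[0,0.0037,0.0066],"roll":0,"grip":0.6},{"dp":[0,0.0041,0.0064],"roll":0,"grip":0.6},{"dp":[0,0.0044,0.0062],"roll":0,"grip":0.6},{"dp":[0,0.0047,0.0059],"roll":0,"grip":0.6},{"dp":[0,0.005,0.0057],"roll":0,"grip":0.6},{"dp":[0,0.0053,0.0054],"roll":0,"grip":0.6},{"dp":[0,0.0055,0.0052],"roll":0,"grip":0.6},{"dp":[0,0.0057,0.0049],"roll":0,"grip":0.6},{"dp":[0,0,0],"roll":0,"grip":0.6}]}}

```text
time_s: 25.72
ee_pos: [0.5079, 0.062, 0.1803]
eef_rot: [-1.571, 0.001, 0.152]
force: [-1.7, -0.2, -2.4]
grip_width: 0.0254
```

Emit:
{"op": "apply_moves", "data": {"deltas": [{"dp":[0,0.004,0.003],"roll":0,"grip":0.6},{"dp":[0,0.0041,0.0029],"roll":0,"grip":0.6},{"dp":[0,0.0042,0.0028],"roll":0,"grip":0.6},{"dp":[0,0.0043,0.0027],"roll":0,"grip":0.6},{"dp":[0,0.0044,0.0026],"roll":0,"grip":0.6},{"dp":[0,0.0044,0.0026],"roll":0,"grip":0.6},{"dp":[0,0,0],"roll":0,"grip":0.6}]}}

```text
time_s: 26.6
ee_pos: [0.5054, 0.0782, 0.1549]
eef_rot: [-1.571, 0.0, 0.152]
force: [-2.0, -1.6, -1.7]
grip_width: 0.0253
```

Emit:
{"op": "apply_moves", "data": {"deltas": [{"dp":[0,0.003,0.0014],"roll":0,"grip":0.6},{"dp":[0,0.003,0.0014],"roll":0,"grip":0.6},{"dp":[0,0.003,0.0013],"roll":0,"grip":0.6},{"dp":[0,0,0],"roll":0,"grip":0.6}]}}

```text
time_s: 27.1
ee_pos: [0.5048, 0.0823, 0.1461]
eef_rot: [-1.571, 0.0, 0.152]
force: [-3.6, -0.0, -2.0]
grip_width: 0.0254
```

Emit:
{"op": "apply_moves", "data": {"deltas": [{"dp":[0,0.0015,0.0007],"roll":0,"grip":0.6},{"dp":[0,0.0015,0.0006],"roll":0,"grip":0.6},{"dp":[0,0,0],"roll":0,"grip":0.6}]}}

```text
time_s: 27.48
ee_pos: [0.5046, 0.0835, 0.1432]
eef_rot: [-1.571, 0.0, 0.152]
force: [-3.7, 0.3, -0.9]
grip_width: 0.0251
```

Emit:
{"op": "apply_moves", "data": {"deltas": [{"dp":[0,0.001,0.0004],"roll":0,"grip":0.6},{"dp":[0,0.001,0.0004],"roll":0,"grip":0.6},{"dp":[0,0,0],"roll":0,"grip":0.6}]}}

```text
time_s: 27.85
ee_pos: [0.5045, 0.0843, 0.1412]
eef_rot: [-1.571, 0.0, 0.152]
force: [-4.5, 0.3, -1.6]
grip_width: 0.0257
```

Emit:
{"op": "apply_moves", "data": {"deltas": [{"dp":[0,0.001,0.0004],"roll":0,"grip":0.6},{"dp":[0,0,0],"roll":0,"grip":0.6}]}}

```text
time_s: 28.1
ee_pos: [0.5045, 0.0847, 0.1403]
eef_rot: [-1.571, 0.0, 0.152]
force: [-4.4, 0.8, -1.1]
grip_width: 0.0254
```

Emit:
{"op": "apply_moves", "data": {"deltas": [{"dp":[-0.0005,0.001,0.0004],"roll":0,"grip":0.6},{"dp":[0,0.001,0.0004],"roll":0,"grip":0.6},{"dp":[0,0,0],"roll":0,"grip":0.6}]}}

```text
time_s: 28.48
ee_pos: [0.5044, 0.0853, 0.1389]
eef_rot: [-1.571, -0.001, 0.152]
force: [-2.7, -1.6, 5.1]
grip_width: 0.0255
```

Emit:
{"op": "apply_moves", "data": {"deltas": [{"dp":[-0.0005,0.001,0.0004],"roll":0,"grip":0.6},{"dp":[0,0,0],"roll":0,"grip":0.6}]}}

```text
time_s: 28.72
ee_pos: [0.5043, 0.0855, 0.1383]
eef_rot: [-1.571, -0.003, 0.152]
force: [-0.3, -1.6, 6.9]
grip_width: 0.0252
```

Contact (+5 to 7 N upward): the roller rests on the bottle. I open, withdraw straight up and look.

Emit:
{"op": "apply_moves", "data": {"deltas": [{"dp":[0,-0.001,0],"roll":0,"grip":0.5},{"dp":[0,0,0],"roll":0,"grip":0.3},{"dp":[0,0,0],"roll":0,"grip":0.1},{"dp":[0,0,0],"roll":0,"grip":-0.1},{"dp":[0,0,0],"roll":0,"grip":-0.2},{"dp":[0,0,0],"roll":0,"grip":-0.2}]}}

```text
time_s: 29.48
ee_pos: [0.5033, 0.0857, 0.1383]
eef_rot: [-1.571, 0.0, 0.152]
force: [0.8, -0.6, 0.3]
grip_width: 0.0565
```

Emit:
{"op": "apply_moves", "data": {"deltas": [{"dp":[0,-0.01,0],"roll":0,"grip":-0.2},{"dp":[0,-0.03,0],"roll":0,"grip":-0.2},{"dp":[0,-0.045,0],"roll":0,"grip":-0.2},{"dp":[0,-0.045,0],"roll":0,"grip":-0.2},{"dp":[0,-0.03,0],"roll":0,"grip":-0.2},{"dp":[0,0,0.04],"roll":0,"grip":-0.2},{"dp":[0,0,0.05],"roll":0,"grip":-0.2},{"dp":[0,0,0.04],"roll":0,"grip":-0.2},{"dp":[0,0,0.02],"roll":0,"grip":-0.2},{"dp":[0,0,0],"roll":0,"grip":-0.2}]}}

```text
time_s: 30.72
ee_pos: [0.4805, 0.2344, 0.2986]
eef_rot: [-1.571, -0.0, 0.153]
force: [-0.7, -0.6, 0.1]
grip_width: 0.0565
```

Run:
```python
from h import *
a=imaging.camera("scene");b=imaging.camera("top")
o=np.hstack([cv2.resize(a[130:330,190:390],(395,395),interpolation=2),cv2.resize(b[80:280,185:385],(395,395),interpolation=2)]);cv2.imwrite("pics/c10.png",o)
```

```text
(no output)
```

View pics/c10.png

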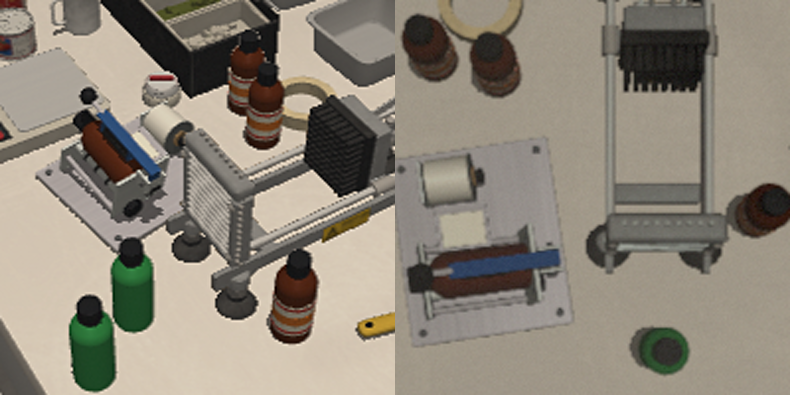

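The arm lies along the bottle (scene crop (125,140)) and the bottle is still seated against the plate. All the labelled and green bottles still stand, and the robot touches nothing. I hand in.

```bash
python3 -c "
from station import ctrl
print(ctrl.hand_in(), ctrl.get_obs()['time_s'])"
```

```text
the job is handed in; nothing more can be done
the job is handed in; nothing more can be done
```

I picked up the unlabelled brown bottle by its cap and carried it straight to the labeller. There I tipped it onto the rollers by letting it pivot in a light grip, then slid it until its base met the end plate. After that I swung the blue arm over by its knob until its roller rested on the bottle. I handed in at about 31 s of the 59 s.

**Base contact:** the push against the end plate ended at about 9 N along the bottle's axis.

**Roller contact:** the force turned upward, 5 to 7 N, when the roller met the bottle. That was about 2 mm lower than I had predicted from the images, which is within the calibration error.

**Last picture:** the bottle is seated with its base at the plate and its cap free, and the arm lies along it. The labelled and green bottles are standing, and the robot is clear with near-zero force. I did not measure the final arm angle or the labelled bottles' positions.

**Disagreement:** the knob grip was first off-centre by about 2 mm, with up to 9 N sideways. I corrected it before swinging the arm.

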